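Close the push-and-twist cap of the used-blade jar

ROBOT

A 6-joint arm with a two-finger parallel gripper is mounted at the origin on the work surface. World frame = base frame: x ahead of the robot, y to its left, z up, the work surface at z = 0. Lengths are in m, angles in rad, forces in N, time in s.
With the tool pointing down it reaches from about 0.325 to 0.875 m from the base axis. Payload 4.4 kg.
Tool frame: the origin (TCP) lies midway between the tips of the shut fingers; the grasp point (between the pads) lies 19 mm behind it (ctrl.tcp_to_grasp is the distance from the TCP to the grasp point, in m); z points along the fingers, y is the direction in which the jaws open and shut (so a half turn about z gives the same grasp; the last joint's range is limited). The gripper opens to 85 mm and grips with 20 to 120 N. Pads are 22 mm wide; open, the fingers measure 114 mm over their backs; the gripper's body (76 mm by 85 mm) begins 54 mm behind the grasp point. The pads swing forward as they close: fully open they stand 13 mm farther back than shut.
Start: joints at [1.02, 0.207, 1.542, -0, 1.393, -0.15], TCP at [0.224, 0.53, 0.231] pointing down, gripper open.
Joint ranges: [-2.73, 2.73], [-0.86, 2.22], [0.23, 2.46], [-1.11, 4.25], [0.08, 2.63], [-2.82, 2.82]. Speed limits (rad/s): [2.79, 2.79, 3.14, 3.14, 3.14, 3.14].

INTERFACE

Orientations are given as a 3x3 rotation matrix whose columns are the frame's x, y, z axes.
In Python, from cell import ctrl, kin, sense, imaging, spot_in gives the robot as it stands. Calls block until the motion is done:
- ctrl.move_ptp(position, orientation): joint-space move of the TCP to a pose.
- ctrl.line_to(position, speed=0.15, orientation=None, until_force=None): straight line of the TCP; orientation=None keeps the orientation; speed is the mean speed in m/s. With until_force (N) it stops when the force on the tool has changed by that much, and returns True; else False.
- ctrl.goto_joints(angles): joint-space move.
- ctrl.move_gripper(opening): opening from 0.0 (shut) to 1.0 (fully open); the grip force is fixed at half the most; returns when the fingers have stopped.
- ctrl.pause(seconds).
- kin.ik(position, orientation): joint angles nearest the present ones, or None.
- sense(): the state.
- imaging.grab_frame(name): name is "side" or "top" or "wrist"; returns a dict with "frame" (420x560x3 uint8, red, green, blue), "depth" (420x560 float32, m along the optical axis (not along the pixel's ray), 0 where there is no reading), "fx", "fy", "cx", "cy" (pixels), "extrinsics" (4x4, takes a point from world to camera coordinates). Camera axes: x right, y up, looking along -z (the intrinsics and any distortion apply to the point x, -y, -z); pixel columns grow to the right and rows downward; lengths in m; the calibration is good to about 2 mm. The wrist camera is an equidistant fisheye: a pixel r from the principal point sees the ray r / f radians off the axis. A picture is of the moment at which its call begins.
A pose or a line that the arm cannot do raises ctrl.PlanningError and nothing moves.
- ctrl.finish_job(): hands the job in, once; it reports no verdict.
Trained networks look in the newest picture that a camera, given by its name, has taken for a name from the list of things; names that differ only in an ending like _2 or _b are one class to them, and where a whole thing is asked for, a point or a joint stands for the part that bears it (a point fixed in the world has none). Each returns a list of dicts, best first, with "confidence" (0 to 1); they miss things now and then, are a little off and sometimes report something else, mostly with a low value. They report only what shows in the picture. A call takes as long as a camera call.
- spot_in(camera, target): "position" ([x, y, z] in m, in world coordinates, good to about 4 mm: the middle of the surface that is visible of it).
The state is a dict: "time": time; "q": joint angles; "dq": joint speeds; "joint_efforts": joint torques, N m; "eef_pos": TCP position; "tool_rot": TCP orientation; "contact_force": force on the tool from outside, world axes, zero at the start; "torque": the same for the moment, N m; "gripper_width": opening from 0.0 (shut) to 1.0 (fully open).
Only numpy, scipy, OpenCV 4.12 (cv2) and the standard library are available. Lean on these libraries where they do the work, as an engineer would, in place of code of your own. Each camera call takes 0.05 s, during which the arm holds its last target.

TASK

Shut the amber used-blade jar: fit its winged safety cap over the neck, feel for the angle at which the cap's inner lugs drop between the neck's tabs, press down against the spring and twist clockwise until the stop is felt, then let go so that the spring lifts the lugs into their pockets and the cap stays locked down. Do not force it (keep well under 30 N between cap and jar), and leave the other things on the bench undisturbed.

Things in the scene. Friction and masses are not known exactly. Their poses are not given: they have to be found in the camera images.
- jar: Amber jar with a white neck, held in a square plywood bench holder screwed to the bench; it does not move or turn. Origin: centre of the holder's underside on the bench, z up. Holder 120 x 120 x 24 mm; jar body 84 mm in diameter up to its shoulder at 85 mm; neck on the same axis, see jar_mouth.
- jar_mouth (a point): Centre of the top rim of the jar's neck, 109 mm above the bench, axes as the jar's. Neck 40 mm in diameter, 24 mm high, its top 3 mm tapered to 34 mm. A spring-loaded sealing disc of 26 mm diameter stands 16 mm above the rim; pushing it down takes 3 N at first and 0.5 N more per mm, 15.5 mm at most.
- jar_tabs (a point): On the neck's axis, level with the top of its four tabs (8 mm below the rim). Tabs: 4 mm thick, out to 50 mm diameter, each 52 degrees wide, 90 degrees apart, with 38 degree gaps; the cap's lugs drop in within 7 degrees of mid-gap. The gaps' angle about the axis is anything, differs every time and no reading gives it: feel for it by pressing lightly and turning (or see it from above).
- jar_pockets (a point): On the neck's axis, level with the tabs' underside (12 mm below the rim). Under each tab, going clockwise seen from above from a gap: a lip 7 degrees wide hanging 2.5 mm lower, a pocket 37 degrees wide, a sprung rubber stop (0.15 N m, 0.014 more per degree). The cap meets it 51 degrees clockwise of where its lugs are at mid-gap (44 to 58 from where they went in).
- cap_mid (a point): Loose grey cap (about 0.12 kg) standing upright on the bench. Point on its axis half-way up, 28 mm above its lower edge; z up, x along its wing. Above the rim this point stands at 20 mm with the lugs on the tabs, 18 mm in the gaps with the spring up, below 9.5 mm (over 7.3 N) to pass under the lips, 12 mm when locked in the pockets, 4 mm at the very bottom.
- cap_wing (a point): Centre of the cap's straight grip wing, on the cap's axis 43 mm above its lower edge. Wing 50 mm long (x), 16 mm thick (y), 26 mm high, standing on the flat top of the cap, which is 30 mm above the lower edge.
- tape: Bystander: black tape-measure, case 62 x 34 x 58 mm, on the bench; origin under its centre.
- offcut: Bystander: wood offcut 110 x 45 x 28 mm; origin under its centre.
- plain_lid: Bystander: plain flat grey screw lid, 72 mm diameter, 16 mm high, without a wing; origin under its centre.
- driver: Bystander: screwdriver lying along its x axis.
- glue: Bystander: white bottle, 60 mm diameter, 170 mm tall; origin under its centre.
- square: Bystander: try square, wooden stock 110 mm, steel blade 160 mm, lying flat.
- sander: Bystander: cork sanding block 110 x 60 x 22 mm; origin under its centre.
- mug: Bystander: white mug, 80 mm diameter, 95 mm high; origin under its centre.
- cap: The same cap; origin at the centre of its lower edge, axes as cap_mid. Round skirt 60 mm outside and 53 mm inside diameter, inner ceiling 26 mm up. Inside at the lower edge four lugs, each 24 degrees wide and 4 mm high, reach in to 43 mm diameter, at 0, 90, 180 and 270 degrees from the wing's direction.

How it is judged:
On the way, in this order (a step that is already met when the one before it is completed fails the run):
1. the cap is lifted from the bench (height (world z) of cap_mid above 0.07 m), for 0.1 s.
2. the cap's lugs are down in the gaps of the neck (z of cap_mid in the frame of jar_mouth below 0.015 m and horizontal distance between cap_mid and jar_mouth below 0.004 m), for 0.1 s.
At the end, for the whole second after the job is handed in: The cap is locked and let go: its mid-point stands 10.5 to 14.5 mm above the neck's rim (lugs up in the pockets under the tabs: 12 mm; it would be 9.5 mm below the lips and 18 mm if not caught), within 4 mm of the neck's axis and upright within 0.08 rad (z of cap_mid in the frame of jar_mouth between 0.0105 and 0.0145 m and horizontal distance between cap_mid and jar_mouth below 0.004 m and angle between cap_mid's own z axis and vertical below 0.08 rad); the robot touches nothing.
It fails at once if cap and jar are forced together with more than 30 N (contact force between cap and jar above 30 N).
It fails at once if another thing on the bench is pushed more than 30 mm from its place (distance of any of tape, offcut, plain_lid, driver, glue, square, sander, mug from where it was at the start of the episode above 0.03 m).
It also fails if it takes over 70 s, if anything falls off the work surface, if the arm or the gripper's body presses on something with over 40 N, if the wrist force passes 120 N, or if a joint passes its speed limit or range.

## Working session

There is one attempt and no reset: what is moved stays moved. The work goes in short steps, each a Python script; the robot and the scene stay as the last script left them, time stands still between calls to the robot, and variables do not carry over. Pictures are saved under pics/ and viewed, and the job is handed in when it is done.

```bash
ls; mkdir -p pics; python3 - <<'E'
from cell import ctrl, kin, sense, imaging, spot_in
import cv2
s=sense(); print(s)
for n in ["side","top","wrist"]:
    f=imaging.grab_frame(n); cv2.imwrite(f"pics/{n}0.png",f["frame"][:,:,::-1])
    print(n,f["fx"],f["cx"],f["cy"],f["extrinsics"].round(3).tolist())
    for t in ["jar","jar_mouth","cap","cap_wing","plain_lid"]:
        print(n,t,[([round(float(v),4) for v in d["position"]],round(d["confidence"],2)) for d in spot_in(n,t)][:3])
print(sense()["time"])
E
```

```text
pics
{'time': 0.0, 'q': array([ 1.02045564e+00,  2.07432135e-01,  1.54297106e+00,  1.43690174e-05,
        1.39350587e+00, -1.50475750e-01]), 'dq': array([-0.00069419,  0.0007674 ,  0.00011052, -0.00115652,  0.00089418,
       -0.00019115]), 'joint_efforts': array([ 4.40904887e-04, -3.83041084e+01, -2.91597015e+01, -1.16760853e-04,
        1.06357969e-02,  6.82422055e-06]), 'eef_pos': array([0.22343266, 0.52898341, 0.23011077]), 'tool_rot': array([[-9.21112369e-01,  3.89294883e-01, -1.22348641e-03],
       [ 3.89296638e-01,  9.21110340e-01, -1.96698745e-03],
       [ 3.61227832e-04, -2.28811562e-03, -9.99997317e-01]]), 'contact_force': array([-0.30595295,  0.3414807 ,  0.561864  ]), 'torque': array([0.02691279, 0.05035611, 0.00949031]), 'gripper_width': 1.0006748322628047}
side 455.2202357705852 283.9861359887283 219.57468139919592 [[0.951, -0.31, 0.005, -0.542], [0.232, 0.722, 0.652, -0.18], [-0.206, -0.619, 0.758, -0.975], [0.0, 0.0, 0.0, 1.0]]
side jar [([0.5445, -0.1538, 0.0316], 0.93), ([0.5073, 0.1149, 0.0249], 0.65)]
side jar_mouth [([0.5366, -0.1549, 0.0354], 0.72), ([0.5101,
[... 409 characters left out ...]
3], 0.78)]
top jar_mouth [([0.5408, -0.1251, 0.0234], 0.97), ([0.4049, -0.3373, 0.0132], 0.63), ([0.6205, -0.3976, 0.0228], 0.5)]
top cap [([0.5044, 0.1217, 0.0285], 0.94), ([0.5421, -0.1232, 0.0221], 0.47)]
top cap_wing [([0.5036, 0.1246, 0.0282], 0.56), ([0.6221, -0.3996, 0.0223], 0.2)]
top plain_lid [([0.4034, -0.3331, 0.0152], 0.68), ([0.5055, 0.1206, 0.0286], 0.22)]
wrist 325.19226210127806 281.2452351257007 208.29854761114547 [[0.389, 0.921, -0.001, -0.575], [-0.884, 0.373, -0.282, 0.036], [-0.26, 0.11, 0.959, -0.38], [0.0, 0.0, 0.0, 1.0]]
wrist jar []
wrist jar_mouth []
wrist cap [([0.4868, 0.1306, 0.0211], 0.59)]
wrist cap_wing [([0.4847, 0.131, 0.0179], 0.55)]
wrist plain_lid []
0.9
```

View pics/side0.png

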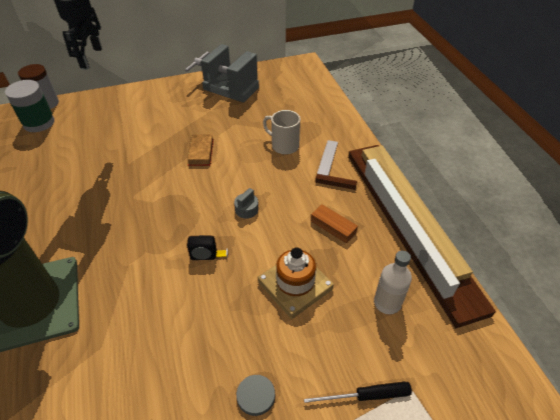

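View pics/top0.png

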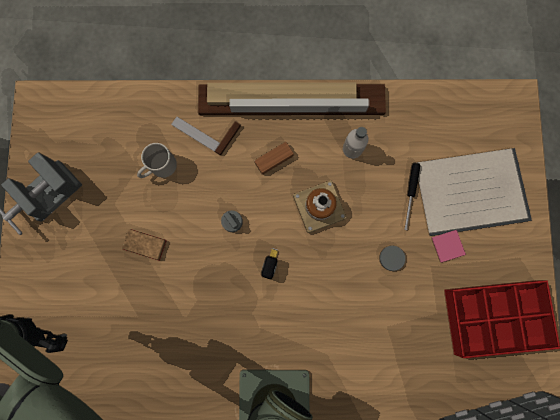

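View pics/wrist0.png

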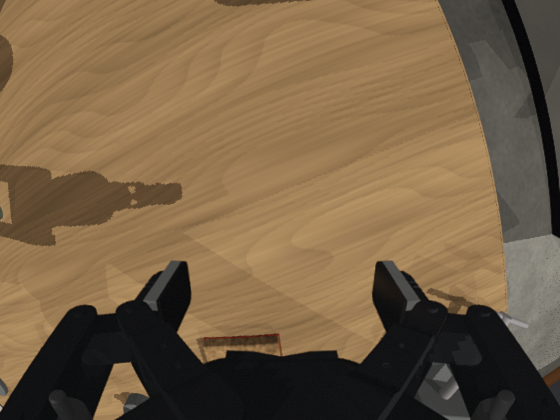

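The top picture shows the cap at about (232,221) with its wing, and the jar in its holder at about (321,203). The tape is at (270,265), the plain lid at (393,258) and the glue at (356,143). The side picture agrees, with the cap at (247,205) and the jar at (297,272). Next I use the depth clouds from both cameras to measure them.

```bash
cat > h.py <<'E'
import numpy as np, cv2
from cell import ctrl, kin, sense, imaging, spot_in
def cloud(f, name=None):
    h,w=f["depth"].shape; v,u=np.mgrid[0:h,0:w].astype(float); d=f["depth"].astype(float)
    a=(u-f["cx"])/f["fx"]; b=(v-f["cy"])/f["fy"]
    if name=="wrist":
        r=np.hypot(a,b); t=np.tan(np.minimum(r,1.5))/np.maximum(r,1e-9); a=a*t;b=b*t
    pc=np.stack([a*d,-b*d,-d],-1)
    E=np.array(f["extrinsics"]); R,t=E[:3,:3],E[:3,3]
    P=(pc-t)@R
    P[d<=0]=np.nan
    return P
def proj(f,p,name=None):
    E=np.array(f["extrinsics"]); c=E[:3,:3]@np.array(p)+E[:3,3]; x,y,z=c[0],-c[1],-c[2]
    if name=="wrist":
        r=np.hypot(x,y); th=np.arctan2(r,z); k=th/max(r,1e-9)
        return f["cx"]+f["fx"]*x*k, f["cy"]+f["fy"]*y*k
    return f["cx"]+f["fx"]*x/z, f["cy"]+f["fy"]*y/z
def tool(th):  # jaw axis y at angle th, pointing down
    y=np.array([np.cos(th),np.sin(th),0]); z=np.array([0,0,-1.]); return np.stack([np.cross(y,z),y,z],1)
def circ(p):
    A=np.c_[2*p,np.ones(len(p))]; s=np.linalg.lstsq(A,(p**2).sum(1),rcond=None)[0]
    return s[:2],np.sqrt(s[2]+s[0]**2+s[1]**2)
E
python3 - <<'E'
from h import *
for n in ["top","side"]:
    f=imaging.grab_frame(n); P=cloud(f); cv2.imwrite(f"pics/{n}1.png",cv2.resize(f["frame"][140:320,150:400] if n=="top" else f["frame"][170:330,170:370],None,fx=3,fy=3,interpolation=cv2.INTER_CUBIC)[:,:,::-1])
    for nm,c in [("cap",(.505,.12)),("jar",(.545,-.125))]:
        m=np.isfinite(P[...,2])&(np.hypot(P[...,0]-c[0],P[...,1]-c[1])<.08)
        Q=P[m]; 
        print(n,nm,"table z",np.median(Q[Q[:,2]<.01][:,2]) if (Q[:,2]<.01).any() else None)
        for lo in np.arange(.01,.14,.01):
            q=Q[(Q[:,2]>=lo)&(Q[:,2]<lo+.01)]
            if len(q)>4: print(f"  {lo:.2f} n={len(q)} mean {q.mean(0).round(4)} min {q.min(0).round(3)} max {q.max(0).round(3)}")
        if nm=="cap":
            q=Q[Q[:,2]>.036]; 
            if len(q)>6:
                c0=q[:,:2].mean(0); w,V=np.linalg.eigh(np.cov(q[:,:2].T)); print(" wing",c0,np.degrees(np.arctan2(V[1,1],V[0,1])),np.sqrt(w))
E
```

```text
top cap table z 0.0006671688803847066
  0.01 n=10 mean [0.4881 0.116  0.0144] min [0.479 0.097 0.01 ] max [0.521 0.147 0.019]
  0.02 n=116 mean [0.5077 0.1236 0.0275] min [0.479 0.096 0.02 ] max [0.539 0.154 0.03 ]
  0.03 n=133 mean [0.507  0.1239 0.0325] min [0.48  0.096 0.03 ] max [0.538 0.154 0.037]
  0.05 n=89 mean [0.5085 0.125  0.0558] min [0.487 0.108 0.05 ] max [0.532 0.142 0.06 ]
  0.06 n=9 mean [0.5056 0.121  0.0613] min [0.489 0.113 0.06 ] max [0.528 0.133 0.063]
 wing [0.50786774 0.12435176] -143.66857263396167 [0.00580656 0.01504057]
top jar table z 0.00027641245616615105
  0.01 n=84 mean [ 0.5329 -0.1244  0.0177] min [ 0.477 -0.197  0.01 ] max [ 0.614 -0.056  0.02 ]
  0.02 n=818 mean [ 0.5447 -0.1245  0.0245] min [ 0.476 -0.202  0.02 ] max [ 0.622 -0.056  0.03 ]
  0.03 n=32 mean [ 0.5371 -0.1173  0.0328] min [ 0.484 -0.192  0.03 ] max [ 0.611 -0.064  0.04 ]
  0.04 n=15 mean [ 0.5233 -0.1069  0.0449] min [ 0.511 -0.134  0.04 ] max [ 0.556 -0.086  0.049]
  0.05 n=11 mean [ 0.5214 -0.1184  0.0542] min [ 0.509 -0.153  0.05 ] max [ 0.552 -0.086  0.059]
  0.06 n=23 mean [ 0.5
[... 1722 characters left out ...]
85 -0.119  0.06 ]
  0.06 n=121 mean [ 0.5414 -0.1601  0.0653] min [ 0.509 -0.173  0.06 ] max [ 0.59  -0.115  0.07 ]
  0.07 n=161 mean [ 0.5429 -0.1558  0.0766] min [ 0.51  -0.173  0.07 ] max [ 0.593 -0.089  0.08 ]
  0.08 n=565 mean [ 0.5471 -0.1403  0.0835] min [ 0.511 -0.171  0.08 ] max [ 0.592 -0.091  0.09 ]
  0.09 n=83 mean [ 0.5483 -0.1407  0.0971] min [ 0.527 -0.154  0.09 ] max [ 0.577 -0.116  0.1  ]
  0.10 n=205 mean [ 0.5489 -0.1372  0.1058] min [ 0.527 -0.156  0.1  ] max [ 0.576 -0.114  0.11 ]
  0.11 n=7 mean [ 0.5479 -0.1426  0.1116] min [ 0.539 -0.147  0.11 ] max [ 0.557 -0.139  0.119]
  0.12 n=111 mean [ 0.5515 -0.1302  0.1237] min [ 0.54  -0.143  0.12 ] max [ 0.564 -0.117  0.129]
```

The cap is at about (0.508, 0.123) with the wing near 35°, its top at 56 mm. The jar axis is at about (0.551, -0.129), with the disc top at 125 mm. All of this fits the stated sizes. Next come closer wrist views of the cap and then the jar.

```bash
python3 - <<'E'
from h import *
f=imaging.grab_frame("wrist"); E=np.array(f["extrinsics"]); s=sense(); R=s["tool_rot"]
C=-E[:3,:3].T@E[:3,3]; ct=R.T@(C-s["eef_pos"]); Et=E[:3,:3]@R
print("cam in tool",ct,"fwd",-Et[2])
print(ctrl.tcp_to_grasp)
# place camera: at distance so that axis hits target
def view(target,th,h,name):
    Rt=tool(th); fw=Rt@(-Et[2]); cam=Rt@ct
    L=h/-fw[2]
    tcp=np.array(target)-fw*L-cam
    print(name,"tcp",tcp); 
    ctrl.move_ptp(tcp,Rt); ctrl.pause(.3)
    g=imaging.grab_frame("wrist"); cv2.imwrite(f"pics/{name}.png",g["frame"][:,:,::-1]); np.savez(f"{name}.npz",**g)
    print(sense()["time"],sense()["q"].round(3),proj(g,target,"wrist"))
view([.508,.1235,.056],np.radians(125),.25,"wcap")
view([.5515,-.129,.109],np.radians(125),.25,"wjar")
E
```

```text
cam in tool [ 0.07275524  0.0004733  -0.14253325] fwd [-2.82411101e-01 -6.47942838e-04  9.59293256e-01]
0.0187
wcap tcp [0.50748367 0.12276681 0.16346675]
3.2167 [ 0.072  0.162  1.741  0.     1.238 -2.11 ] (np.float64(279.82225143605547), np.float64(207.20013904666163))
wjar tcp [ 0.55098367 -0.12973319  0.21646675]
4.5917 [-0.383  0.2    1.581  0.     1.361 -2.566] (np.float64(279.04391955639693), np.float64(206.82535226854426))
```

View pics/wcap.png

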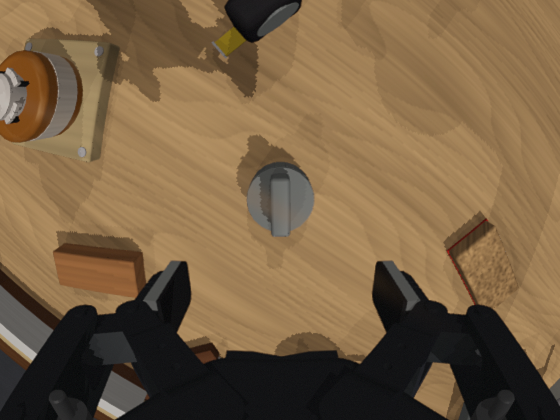

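View pics/wjar.png

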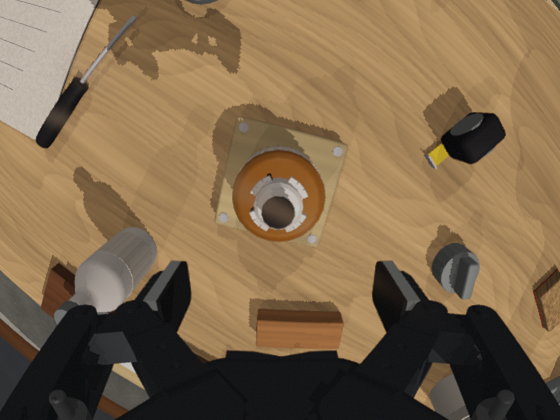

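The wrist view of the cap shows the wing upright at (280,205), in line with the fingers. In the jar view the neck is at (277,205) and the four white tabs show around it with diagonal gaps. I now measure the axis, the tab angle and the wing angle from the wrist depth and colour.

```bash
python3 - <<'E'
from h import *
f=dict(np.load("wcap.npz")); P=cloud(f,"wrist")
m=np.isfinite(P[...,2])&(np.hypot(P[...,0]-.508,P[...,1]-.1235)<.06); Q=P[m]
for lo,hi in [(.005,.026),(.027,.036),(.048,.065)]:
    q=Q[(Q[:,2]>lo)&(Q[:,2]<hi)]; r=cv2.minAreaRect((q[:,:2]*1e3).astype(np.float32)); print(lo,len(q),np.median(q[:,2]),"mid",(q.min(0)+q.max(0))/2,"rect",r)
f=dict(np.load("wjar.npz")); P=cloud(f,"wrist")
m=np.isfinite(P[...,2])&(np.hypot(P[...,0]-.5515,P[...,1]+.129)<.06); Q=P[m]
for lo,hi in [(.08,.09),(.097,.104),(.105,.113),(.12,.13)]:
    q=Q[(Q[:,2]>lo)&(Q[:,2]<hi)]; print(lo,len(q),np.median(q[:,2]),"mid",(q.min(0)+q.max(0))/2,"ext",q.max(0)-q.min(0))
# rectified top-down ortho at z=.101, .109, .125 , .085
im=f["frame"]; outs=[]
for z in (.101,.109,.125):
    g=np.arange(-35,35.01,.2)*1e-3
    U=np.zeros((len(g),len(g)),np.float32);V=U.copy()
    for i,dy in enumerate(g[::-1]):
        for j,dx in enumerate(g):
            U[i,j],V[i,j]=proj(f,[.5515+dx,-.129+dy,z],"wrist")
    o=cv2.remap(im,U,V,cv2.INTER_CUBIC)
    c=175
    for r in {.101:(20,25),.109:(17,20),.125:(13,)}[z]: cv2.circle(o,(c,c),int(r*5),(0,255,0),1)
    outs.append(o)
o=np.hstack(outs); o=cv2.resize(o,None,fx=.76,fy=.76) ; cv2.imwrite("pics/ortho.png",o[:,:,::-1]); print(o.shape)
E
```

```text
0.005 182 0.016010569140706636 mid [0.49574959 0.11630446 0.01553866] rect ((490.7079772949219, 111.61265563964844), (16.368587493896484, 53.931602478027344), 35.13488006591797)
0.027 2358 0.029861713940126825 mid [0.50888611 0.1241473  0.03101046] rect ((507.8492431640625, 123.97505187988281), (58.40574645996094, 59.491355895996094), 36.046058654785156)
0.048 1163 0.05559971628783523 mid [0.50859793 0.12436165 0.05311962] rect ((508.58148193359375, 124.07359313964844), (49.42566680908203, 15.945059776306152), 36.2524299621582)
0.08 4017 0.084465816469604 mid [ 0.5520513  -0.12943098  0.08499784] ext [0.08280463 0.08248864 0.00996482]
0.097 614 0.10086786691155174 mid [ 0.55231401 -0.12948834  0.10055525] ext [0.050462   0.0501258  0.00680597]
0.105 939 0.10837094577088507 mid [ 0.55210573 -0.12925993  0.10784884] ext [0.03914105 0.03965077 0.00564731]
0.12 866 0.12491680332179056 mid [ 0.55227137 -0.12945422  0.12413102] ext [0.02553267 0.02527552 0.00513991]
(267, 800, 3)
```

View pics/ortho.png

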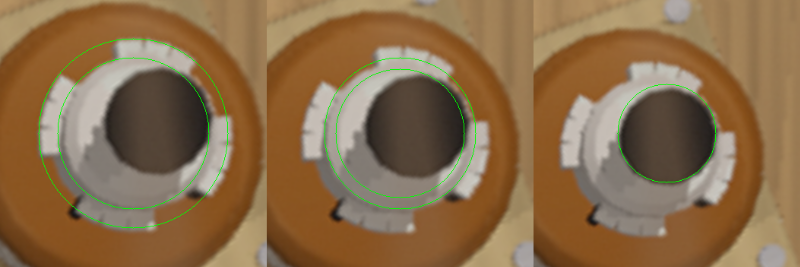

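The picture and the depth agree on the jar axis at (0.5522, -0.1294) and the cap at (0.5086, 0.1241), with the wing at 36.2°. All heights and diameters come out within about 1 mm of the text. Now I take the tab angles from the cloud and plan the joints.

```bash
python3 - <<'E'
from h import *
f=dict(np.load("wjar.npz")); P=cloud(f,"wrist")
d=P-np.array([.5522,-.1294,0]); r=np.hypot(d[...,0],d[...,1]); a=np.degrees(np.arctan2(d[...,1],d[...,0]))%90
with np.errstate(invalid='ignore'):
    m=(P[...,2]>.099)&(P[...,2]<.1035)&(r>.0215)&(r<.025)
h,_=np.histogram(a[m],bins=np.arange(0,91,5)); print(h, m.sum())
mean=np.angle(np.exp(1j*np.radians(4*a[m])).mean())/4; print("tab mid",np.degrees(mean)%90)
# best fit
b=[(np.mean(np.abs((a[m]-t+45)%90-45)<26),t) for t in range(90)]; mx=max(b)[0]; print(mx,[t for v,t in b if v>mx-.01])
im=f["frame"].astype(int)
white=(im.min(-1)>110)&((im.max(-1)-im.min(-1))<50)
s=a[(r>.0215)&(r<.0245)&(P[...,2]<.09)&(P[...,2]>.08)]; h,_=np.histogram(s,bins=np.arange(0,91,5)); print("shoulder",h)
for nm,p,th in [("cap",[.5086,.1241,.033],126.2),("capB",[.5086,.1241,.033],-53.8)]+[("jar%d"%t,[.5522,-.1294,.17],t) for t in (170,150,126,100,80,60,40,20,0,-20,-54,-100)]:
    q=kin.ik(np.array(p),tool(np.radians(th))); print(nm,None if q is None else np.round(q,3))
E
```

```text
[44 36 19  0  0  0  0  0  0  0 35 37 41 36 40 41 37 39] 405
tab mid 76.70026868397257
0.9975308641975309 [76, 77]
shoulder [ 4  6 12 17 19 24 23 22 18 14  6  0  3  4  3  5  4  4]
cap [ 0.074  0.354  1.818 -0.     0.969 -2.129]
capB [ 0.074  0.354  1.818 -0.     0.969  1.013]
jar170 None
jar150 None
jar126 [-0.383  0.247  1.624 -0.     1.27  -2.582]
jar100 [-0.383  0.247  1.624 -0.     1.27  -2.128]
jar80 [-0.383  0.247  1.624 -0.     1.27  -1.779]
jar60 [-0.383  0.247  1.624 -0.     1.27  -1.43 ]
jar40 [-0.383  0.247  1.624 -0.     1.27  -1.081]
jar20 [-0.383  0.247  1.624 -0.     1.27  -0.732]
jar0 [-0.383  0.247  1.624 -0.     1.27  -0.383]
jar-20 [-0.383  0.247  1.624 -0.     1.27  -0.034]
jar-54 [-0.383  0.247  1.624 -0.     1.27   0.56 ]
jar-100 [-0.383  0.247  1.624 -0.     1.27   1.363]
```

The tab middles are at 76.5° (mod 90), so the gap middles are at 31.5°. I turn the cap's wing to 31.5° (jaw at 121.5°), which needs only -4.7° from its present angle. That leaves J6 room for the clockwise twist. First I grasp and lift the cap.

```bash
python3 - <<'E'
from h import *
R=tool(np.radians(126.2)); x,y=.5086,.1241
ctrl.move_ptp(np.array([x,y,.12]),R)
s=sense(); print(s["time"],s["eef_pos"],s["contact_force"])
print(ctrl.line_to(np.array([x,y,.033]),speed=.08,until_force=5))
s=sense(); print(s["time"],s["eef_pos"].round(4),s["contact_force"].round(2))
ctrl.move_gripper(0.0)
s=sense(); print(s["time"],s["eef_pos"].round(4),s["contact_force"].round(2),s["torque"].round(3),s["gripper_width"])
f=imaging.grab_frame("wrist"); cv2.imwrite("pics/grasp.png",f["frame"][:,:,::-1])
ctrl.line_to(np.array([x,y,.18]),speed=.1); ctrl.pause(.2)
s=sense(); print(s["time"],s["eef_pos"].round(4),s["contact_force"].round(2),s["torque"].round(3),s["gripper_width"])
f=imaging.grab_frame("wrist"); cv2.imwrite("pics/lift.png",f["frame"][:,:,::-1])
f=imaging.grab_frame("side"); cv2.imwrite("pics/lift_side.png",cv2.resize(f["frame"][100:300,150:400],None,fx=3,fy=3)[:,:,::-1]); np.savez("lside.npz",**f)
E
```

```text
5.6583 [0.50975965 0.12339473 0.12077071] [-0.01673184 -0.55233475  0.02863871]
False
6.8917 [0.5093 0.1242 0.0336] [0.21 0.02 0.53]
7.5333 [0.509  0.1241 0.0333] [-0.31  0.72  2.65] [ 0.029 -0.009 -0.055] 0.17128691485144637
9.4 [0.5083 0.1241 0.1795] [-0.95 -0.15 -0.6 ] [ 0.003 -0.019  0.061] 0.1763913021951494
```

View pics/lift.png

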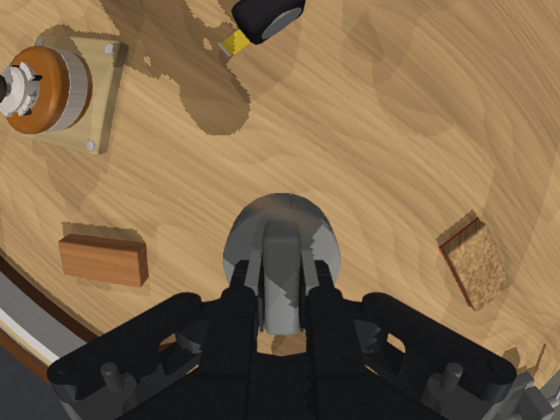

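View pics/lift_side.png

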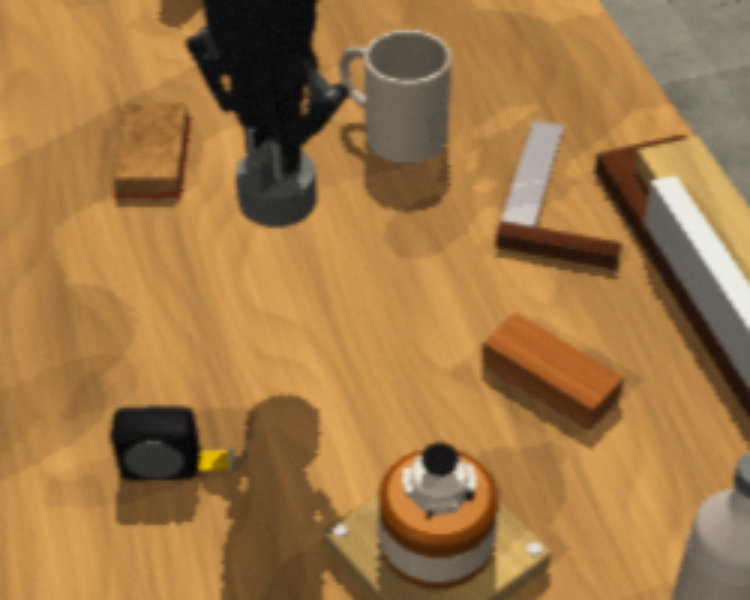

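The cap is lifted and upright in the jaws, with the wing at (280,275) in the wrist view. I measure its offset in the hand, carry it over the jar and measure again there.

```bash
cat >> h.py <<'E'
def incap(ref=None):
    f=imaging.grab_frame("wrist"); P=cloud(f,"wrist"); s=sense(); R,p=s["tool_rot"],s["eef_pos"]
    T=(P-p)@R
    with np.errstate(invalid='ignore'):
        m=(np.abs(T[...,2]-.0035)<.004)&(np.hypot(T[...,0],T[...,1])<.034)
        w=(np.abs(T[...,2]+.0225)<.004)&(np.hypot(T[...,0],T[...,1])<.034)&(np.abs(T[...,1])<.0075)
    q=T[m]; e=[]
    a=np.degrees(np.arctan2(q[:,1],q[:,0])); rr=np.hypot(q[:,0],q[:,1])
    for k in range(-180,180,6):
        i=(a>=k)&(a<k+6)
        if i.sum()>3 and rr[i].max()>.026: e.append(q[i][rr[i].argmax()])
    e=np.array(e); c,r=circ(e[:,:2])
    print("top z(tool)",np.median(q[:,2]).round(4),"circle c",c.round(4),"r",r.round(4),"n",len(e),"wing z",np.median(T[w][:,2]).round(4),"wing x",T[w][:,0].min().round(4),T[w][:,0].max().round(4))
    return f
E
python3 - <<'E'
from h import *
incap()
R=tool(np.radians(121.5)); 
ctrl.line_to(np.array([.5083,.1241,.21]),speed=.1)
ctrl.move_ptp(np.array([.5522,-.1294,.21]),R); ctrl.pause(.4)
s=sense(); print(s["time"],s["eef_pos"].round(4),s["contact_force"].round(2),s["torque"].round(3),s["gripper_width"],s["q"].round(3),s["tool_rot"][:,2])
f=incap(); cv2.imwrite("pics/over.png",f["frame"][:,:,::-1])
f=imaging.grab_frame("side"); cv2.imwrite("pics/over_side.png",cv2.resize(f["frame"][170:340,200:400],None,fx=3.5,fy=3.5)[:,:,::-1])
E
```

```text
top z(tool) 0.0035 circle c [0.0002 0.001 ] r 0.0297 n 38 wing z -0.0223 wing x -0.0246 0.0248
11.4083 [ 0.5523 -0.1286  0.2101] [-0.83 -0.91 -1.02] [-0.    -0.019 -0.012] 0.17748602199142133 [-0.381  0.208  1.585  0.     1.349 -2.503] [ 1.39436866e-04 -3.27617026e-05 -9.99999990e-01]
top z(tool) 0.0035 circle c [0.0001 0.001 ] r 0.0297 n 38 wing z -0.0224 wing x -0.0251 0.0249
```

View pics/over_side.png

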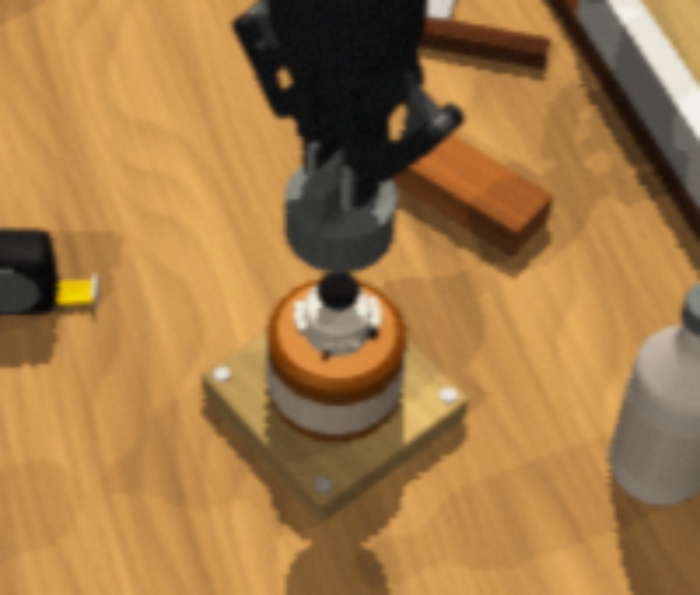

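The side view shows the cap right above the jar's black disc, at (340,290) in the crop. The wrist camera sees the held cap 1 mm off in y (jaw direction). I measured the jar with the same camera and orientation, so I cancel that offset and then descend with force stops.

```bash
cat >> h.py <<'E'
def st(tag=""):
    s=sense(); p=s["eef_pos"]; print(tag,"t%.2f"%s["time"],"p",(p*1e3).round(2),"midrel %.1f"%((p[2]-.1145)*1e3),"F",s["contact_force"].round(1),"T",s["torque"].round(3),"w %.3f"%s["gripper_width"]); return s
E
python3 - <<'E'
from h import *
G=np.array([.5526,-.1301]); cmd=G.copy()
ctrl.line_to(np.array([*cmd,.155]),speed=.06); ctrl.pause(.2)
s=st("above")
cmd=cmd+(G-s["eef_pos"][:2]); ctrl.line_to(np.array([*cmd,.152]),speed=.02); ctrl.pause(.2)
s=st("corr")
hit=ctrl.line_to(np.array([*cmd,.139]),speed=.02,until_force=4); s=st(f"to24 {hit}")
if not hit:
    hit=ctrl.line_to(np.array([*cmd,.128]),speed=.02,until_force=4); s=st(f"to13 {hit}")
np.save("cmd.npy",cmd)
E
```

```text
above t12.78 p [ 552.94 -130.23  155.57] midrel 41.1 F [ 0.2 -0.7 -0.5] T [ 0.063  0.004 -0.002] w 0.178
corr t13.28 p [ 552.29 -129.98  151.99] midrel 37.5 F [ 0.9 -0.1 -0.8] T [ 0.043 -0.043  0.052] w 0.175
to24 False t14.07 p [ 552.33 -130.02  139.05] midrel 24.6 F [ 0.7  0.8 -0.3] T [-0.028 -0.009 -0.   ] w 0.172
to13 True t14.63 p [ 552.49 -130.07  128.42] midrel 13.9 F [-0.   0.1  4. ] T [-0.009 -0.022  0.036] w 0.169
```

The cap went past the tabs (20 mm) to 13.9 mm with only the spring's 4–5 N on it and no sideways force. The lugs are therefore in the gaps. Now I press to about 7 mm.

```bash
python3 - <<'E'
from h import *
cmd=np.load("cmd.npy")
ctrl.pause(.2); st("hold")
z=.128
for z in (.126,.124,.1225,.1212):
    ctrl.line_to(np.array([*cmd,z]),speed=.02); ctrl.pause(.1); s=st("z%.4f"%z)
    if s["contact_force"][2]>14: break
E
```

```text
hold t14.83 p [ 552.46 -130.06  128.29] midrel 13.8 F [ 0.5 -0.6  3.3] T [-0.035 -0.173 -0.015] w 0.177
z0.1260 t15.18 p [ 552.5  -130.08  126.2 ] midrel 11.7 F [0.5 0.2 4.2] T [-0.029 -0.13  -0.037] w 0.172
z0.1240 t15.53 p [ 552.53 -130.07  124.35] midrel 9.8 F [1.  0.3 4.6] T [-0.031 -0.06  -0.038] w 0.171
z0.1225 t15.88 p [ 552.52 -130.07  122.99] midrel 8.5 F [0.  0.4 5.9] T [-0.017 -0.04  -0.027] w 0.171
z0.1212 t16.23 p [ 552.53 -130.08  121.83] midrel 7.3 F [0.6 0.1 6.7] T [-0.044  0.056  0.03 ] w 0.172
```

The force is a little under the value expected for this height (6.7 + about 1 against 8.3 N), so I press about 1.5 mm more for margin. Then I twist clockwise in small J6 steps, watching the moment.

```bash
python3 - <<'E'
from h import *
cmd=np.load("cmd.npy")
ctrl.line_to(np.array([*cmd,.1196]),speed=.02); ctrl.pause(.15); s=st("press")
if s["contact_force"][2]<14:
    Z=[.1196]
    th=121.5; T0=s["torque"][2]
    for k in range(1,27):
        th=121.5-2.5*k
        q=kin.ik(np.array([*cmd,.1196]),tool(np.radians(th)))
        ctrl.goto_joints(q); ctrl.pause(.05)
        s=sense(); yaw=np.degrees(np.arctan2(s["tool_rot"][1,1],s["tool_rot"][0,1]))
        print(f"{121.5-th:.1f} yaw {121.5-yaw:.1f} Tz {s['torque'][2]:.3f} Fz {s['contact_force'][2]:.1f} Fxy {s['contact_force'][:2].round(1)} z {(s['eef_pos'][2]-.1145)*1e3:.1f} t {s['time']:.1f}")
        if abs(s["torque"][2]-T0)>.2 or s["contact_force"][2]>16: 
            print("stop felt"); break
E
```

```text
press t16.63 p [ 552.57 -130.08  120.37] midrel 5.9 F [0.2 0.4 7.4] T [0.03  0.093 0.011] w 0.172
2.5 yaw 2.5 Tz -0.004 Fz 7.9 Fxy [-1.3  0.2] z 5.9 t 16.9
5.0 yaw 5.0 Tz -0.061 Fz 7.9 Fxy [-0.   0.5] z 5.9 t 17.2
7.5 yaw 7.5 Tz -0.009 Fz 7.5 Fxy [ 0.3 -0.5] z 5.9 t 17.5
10.0 yaw 10.0 Tz -0.007 Fz 8.6 Fxy [0.1 0.2] z 6.0 t 17.8
12.5 yaw 12.5 Tz -0.039 Fz 8.2 Fxy [ 0.2 -0.6] z 6.0 t 18.1
15.0 yaw 15.0 Tz -0.003 Fz 8.5 Fxy [-0.3  0.3] z 6.0 t 18.4
17.5 yaw 17.5 Tz -0.036 Fz 7.9 Fxy [0.3 0.6] z 6.0 t 18.7
20.0 yaw 20.0 Tz -0.115 Fz 8.2 Fxy [0.3 0.1] z 6.0 t 19.0
22.5 yaw 22.5 Tz -0.054 Fz 7.1 Fxy [-0.6  0.1] z 6.0 t 19.3
25.0 yaw 25.0 Tz -0.046 Fz 7.9 Fxy [0.5 0.5] z 6.0 t 19.6
27.5 yaw 27.5 Tz -0.044 Fz 8.1 Fxy [ 0.4 -0.2] z 6.0 t 19.9
30.0 yaw 30.0 Tz 0.013 Fz 7.1 Fxy [ 0.3 -0. ] z 6.0 t 20.2
32.5 yaw 32.5 Tz -0.053 Fz 7.8 Fxy [ 0.4 -0.4] z 6.0 t 20.5
35.0 yaw 35.0 Tz -0.026 Fz 7.7 Fxy [-0.5  0.5] z 6.0 t 20.8
37.5 yaw 37.5 Tz -0.027 Fz 8.1 Fxy [-0.1 -0.6] z 6.0 t 21.1
40.0 yaw 40.0 Tz 0.000 Fz 7.2 Fxy [-0.2  0.8] z 6.0 t 21.4
42.5 yaw 42.5 Tz -0.048 Fz 7.3 Fxy [-0.3 -0.1] z 6.0 t 21.7
45.0 yaw 45.0 Tz -0.071 Fz 7.3 Fxy [-0.1  0.4] z 6.0 t 22.0
47.5 yaw 47.5 Tz -0.119 Fz 7.8 Fxy [-0.3  1.1] z 6.0 t 22.3
50.0 yaw 50.0 Tz -0.003 Fz 7.9 Fxy [-0.1 -0.2] z 6.0 t 22.6
52.5 yaw 52.5 Tz 0.156 Fz 7.3 Fxy [-0.5  0.1] z 6.0 t 22.9
55.0 yaw 55.0 Tz 0.216 Fz 8.9 Fxy [-0.5  1.1] z 6.0 t 23.2
stop felt
```

The stop was felt between 50° and 55° (0.16 then 0.22 N m), where 51° was expected. I back off 4° to relieve the rubber and let the spring lift the cap slowly, checking that it catches near 12 mm.

```bash
python3 - <<'E'
from h import *
cmd=np.load("cmd.npy"); th=121.5-51
R=tool(np.radians(th))
ctrl.goto_joints(kin.ik(np.array([*cmd,.1196]),R)); ctrl.pause(.1); st("back")
for z in np.arange(.121,.1291,.001):
    ctrl.line_to(np.array([*cmd,z]),speed=.02); ctrl.pause(.1); s=st("z%.4f"%z)
    if s["contact_force"][2]<-3.5: print("caught"); break
E
```

```text
back t23.58 p [ 552.62 -130.04  120.49] midrel 6.0 F [-0.4  0.4  7.5] T [0.056 0.126 0.111] w 0.174
z0.1210 t23.93 p [ 552.59 -130.07  121.66] midrel 7.2 F [-0.2  0.7  6.7] T [0.034 0.044 0.199] w 0.174
z0.1220 t24.28 p [ 552.56 -130.02  122.46] midrel 8.0 F [ 0.  -0.1  5.9] T [ 0.026 -0.016  0.119] w 0.171
z0.1230 t24.63 p [ 552.56 -130.01  123.34] midrel 8.8 F [ 0.8 -0.5  6.2] T [ 0.035 -0.085  0.138] w 0.175
z0.1240 t24.98 p [ 552.52 -130.02  124.2 ] midrel 9.7 F [ 0.8 -0.5  4.7] T [-0.05  -0.128  0.128] w 0.179
z0.1250 t25.33 p [ 552.5  -130.02  125.11] midrel 10.6 F [2.2 0.9 4.1] T [ 0.004 -0.33   0.066] w 0.173
z0.1260 t25.68 p [ 552.42 -129.99  126.05] midrel 11.6 F [ 4.4 -0.4  4. ] T [-0.07  -0.464  0.143] w 0.173
z0.1270 t26.03 p [ 552.32 -130.    126.36] midrel 11.9 F [ 4.8 -2.1 -2.5] T [-0.229 -0.962  0.096] w 0.172
z0.1280 t26.38 p [ 552.27 -129.98  126.41] midrel 11.9 F [ 6.2 -1.4 -6.4] T [-0.263 -1.248  0.086] w 0.171
caught
```

The cap caught at 11.9 mm: pulling up now meets resistance, -6.4 N without rising. There is some sideways load as well, so I ease back to about 11.8 mm before opening. I then withdraw straight up and look.

```bash
python3 - <<'E'
from h import *
cmd=np.load("cmd.npy")
ctrl.line_to(np.array([*cmd,.1264]),speed=.02); ctrl.pause(.2); st("ease")
ctrl.move_gripper(0.45); ctrl.pause(.3); s=st("open")
p=s["eef_pos"]
ctrl.line_to(np.array([p[0],p[1],.25]),speed=.08); ctrl.pause(.4); st("up")
# look: same viewing pose as before
f=imaging.grab_frame("wrist"); cv2.imwrite("pics/lock_w.png",f["frame"][:,:,::-1]); np.savez("lock_w.npz",**f)
P=cloud(f,"wrist"); J=np.array([.5522,-.1294])
def meas(P,tag):
    Q=P[np.isfinite(P[...,2])&(np.hypot(P[...,0]-J[0],P[...,1]-J[1])<.045)]
    for lo,hi in [(.113,.13),(.14,.16)]:
        q=Q[(Q[:,2]>lo)&(Q[:,2]<hi)]
        if len(q)<5: continue
        r=cv2.minAreaRect((q[:,:2]*1e3).astype(np.float32)); print(tag,lo,len(q),"z",np.median(q[:,2]).round(4),"mid",((q.min(0)+q.max(0))/2).round(4),"rect",r)
        A=np.c_[q[:,:2]-J,np.ones(len(q))]; m=np.abs(q[:,2]-np.median(q[:,2]))<.002; print("  slope",np.linalg.lstsq(A[m],q[m][:,2],rcond=None)[0])
meas(P,"wrist")
for n in ("top","side"):
    f=imaging.grab_frame(n); meas(cloud(f),n)
    c=f["frame"][140:290,230:430] if n=="top" else f["frame"][190:340,200:400]
    cv2.imwrite(f"pics/lock_{n}.png",cv2.resize(c,None,fx=3.5,fy=3.5,interpolation=cv2.INTER_CUBIC)[:,:,::-1])
print(sense()["time"])
E
```

```text
ease t26.83 p [ 552.32 -129.99  126.35] midrel 11.8 F [ 4.4 -0.5 -1.7] T [-0.197 -0.829  0.112] w 0.174
open t27.48 p [ 552.18 -129.95  126.41] midrel 11.9 F [ 0.4  0.4 -0.9] T [ 0.029  0.005 -0.029] w 0.449
up t29.57 p [ 552.16 -129.95  249.94] midrel 135.4 F [0.5 0.5 0.3] T [-0.029  0.007 -0.01 ] w 0.453
wrist 0.113 2582 z 0.1229 mid [ 0.552  -0.1292  0.1209] rect ((551.3265380859375, -129.0198974609375), (60.081504821777344, 58.262264251708984), 72.23945617675781)
  slope [ 0.00052769 -0.00051752  0.12290858]
wrist 0.14 1223 z 0.1486 mid [ 0.5523 -0.1293  0.1453] rect ((552.1827392578125, -129.4098663330078), (15.39094352722168, 49.95737075805664), 70.73080444335938)
  slope [0.00356149 0.00318047 0.14862469]
top 0.113 240 z 0.1232 mid [ 0.549  -0.1282  0.1222] rect ((546.54931640625, -125.51039123535156), (59.83827209472656, 48.70578384399414), 64.1551284790039)
  slope [-0.00918642 -0.00091767  0.12321009]
top 0.14 82 z 0.149 mid [ 0.5453 -0.1255  0.1476] rect ((545.6915283203125, -125.7492446899414), (15.691707611083984, 36.31839370727539), 71.48619842529297)
  slope [ 0.04417987 -0.01791721  0.14951181]
side 0.113 367 z 0.1216 mid [ 0.5511 -0.1308  0.1215] rect ((550.9520874023438, -132.68856811523438), (58.397674560546875, 56.662818908691406), 17.114168167114258)
  slope [0.00060421 0.01307218 0.1217978 ]
side 0.14 208 z 0.147 mid [ 0.5516 -0.1306  0.1462] rect ((551.387451171875, -130.68325805664062), (17.6293888092041, 47.68797302246094), 69.34798431396484)
  slope [0.0053326  0.0174512  0.14720581]
29.725
```

View pics/lock_w.png

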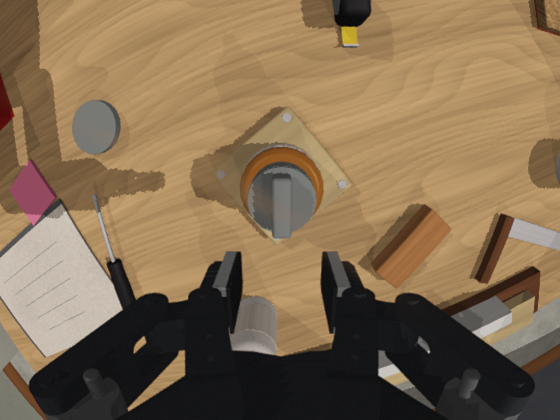

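View pics/lock_side.png

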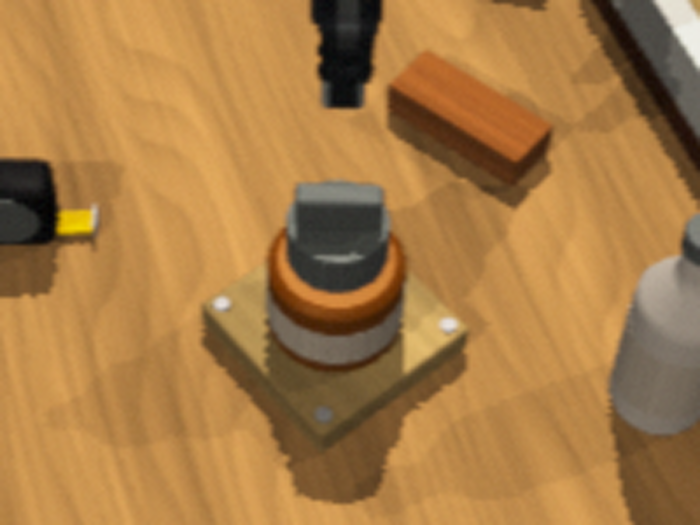

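The wrist view shows the cap seated squarely on the jar at (283,198), and the side view shows it level with the gripper clear above it. Its flat top is at 122.9 mm, so cap_mid stands 11.9 mm above the rim. It is under 0.5 mm off the axis with no measurable tilt. The other things stand where they were, so I hand it in.

```bash
python3 - <<'E'
from cell import ctrl, sense
print(ctrl.finish_job(), sense()["time"])
E
```

```text
the job is handed in; nothing more can be done
the job is handed in; nothing more can be done
```

The jar is shut and locked, and I handed the job in at about 30 s; no verdict was reported. I read the gap angle from the wrist camera (31.5°), so no search by feel was needed. The cap's lugs dropped between the tabs on the first descent. I pressed it to 6 mm above the rim and turned it clockwise until the stop was felt at about 51–55°. After backing off to 51° I let the spring lift it. A gentle pull showed it caught at 11.9 mm, and then I let go and withdrew.

**Last checks:**
- **Cap height and position:** the wrist camera puts the cap's mid-point 11.9 mm above the rim, under 0.5 mm off the axis, with no measurable tilt.
- **Forces:** the wrist force stayed below about 10 N at every reading I took.
- **Bystanders:** those visible in the final pictures looked unmoved. I did not measure their positions.

**Small disagreements:**
- **Other cameras:** the side camera reads the cap 1–2 mm lower and the top camera 1–6 mm off in x/y. The hand partly hid the cap from the top camera, and the calibration is only good to about 2 mm.
- **Spring force:** pressing gave about 1 N less than the stated spring force.
- **Sideways force:** there was 4–6 N sideways as the lugs rose into the pockets. It vanished when I opened the gripper.

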